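# Catch the vial carriage on its inclined rail

## Task

Pull the latch lever towards the robot so that the vial carriage rolls freely down its inclined rail, then catch it gently on the run: get the fingers in front of its sprung front plate and moving along with it, so that the plate is never pushed in more than 10 mm, and slow it down before it reaches the rubber end stop. Stop it with its middle in front of the code reader and finish while still holding it there, its front plate at rest against the fingers. Leave the other things on the bench alone.

Things in the scene. Friction and masses are not known exactly. Their poses are not given: they have to be found in the camera images.
- track: Inclined aluminium rail, 860 x 50 mm, fixed, crossing in front of the robot, high end to its left. Origin on the bench under the rail's middle; x level along the rail to the low end, y across it away from the robot, z up. The running plane is 85 mm above the origin and falls 0.045 rad towards +x. A rubber end stop, 27 mm high above that plane, begins 406 mm downhill of the middle.
- carriage (a joint): Travel of the wheeled vial carriage (116 x 70 mm, white-capped vials, 85 mm high above the running plane) down the rail, m: 0 at the start, latched; 0.545 at the end stop. It cannot leave the rail. Nominal mass 0.7 kg (hidden, 0.85 to 1.3 times that), drag 1.1 N s/m, friction 0.01 N: when freed it nears 0.28 m/s (0.23 to 0.36) with a time constant of about 0.65 s.
- carriage_front (a point): Centre of the downhill face of the carriage's upright steel front plate (70 mm wide, 4 mm thick, from 19 to 85 mm above the running plane; this point is 52 mm above it). The point is fixed on the carriage and marks the face when the plate is fully out. The fingers catch the carriage here. x axis down the slope.
- buffer (a joint): How far the carriage's sprung front plate is pushed in (towards the carriage), m: 0 free, 0.016 at its stop. Spring 150 N/m, almost undamped; the carriage resting on it by its weight pushes it in about 2 mm, hitting a still finger at 0.2 m/s about 14 mm.
- carriage_center (a point): Middle of the carriage, 46 mm above the running plane, 60 mm uphill of the front face. x axis down the slope.
- latch (a joint): Angle of the latch in rad: 0 hooked (starts at 0 to 0.15), 1.1 fully open. The carriage comes free at about 0.65. It stays where it is left; about 0.6 N at the lever tip moves it.
- lever_tip (a point): Centre of the 24 mm black ball on the latch lever, a 10 mm rod on the robot's side near the rail's high end. It is 110 mm from the pivot shaft, which is parallel to the rail, 75 mm to the robot's side of its middle line and 22 mm above the running plane. At latch 0 the lever leans 0.4 rad away from the robot; pulling it towards the robot (track -y) opens the latch.
- reader: The code reader: a white box with an amber window on a short post, 50 mm wide, 130 mm high in all, on the far side of the rail, 115 mm from its middle line. Origin at the centre of its foot; axes as the track's. The carriage's middle must stop level with it along x. Nothing moves it.
- reagent: Bystander: amber bottle, 66 mm diameter, 150 mm high. Origin under its middle.
- jar: Bystander: white jar, 60 mm diameter, 80 mm high. Origin under its middle.
- beaker: Bystander: glass beaker, 68 mm diameter, 90 mm high. Origin under its middle.
- wash: Bystander: white wash bottle with green cap and bent spout, 68 mm diameter, 170 mm high. Origin under its middle.
- vialbox: Bystander: small divided cardboard box, 120 x 90 mm, 50 mm high. Origin under its middle.
- spatula: Bystander: steel spatula, 160 mm long, lying on the bench.
Not all that is in view belongs to the job. Leave any pink or purple look-alike of the reader alone.

How it is judged (in metres and radians):
On the way, in this order (a step that is already met when the one before it is completed fails the run):
1. the latch is pulled open (value of joint latch above 0.6 rad).
2. the carriage rolls freely down the rail, untouched (value of joint carriage above 0.08 m and velocity of joint carriage above 0.1 m/s and contact force between the fingers and buffer below 0.03 N), for 0.2 s.
3. the carriage is held at rest against the fingers in front of the reader (x of carriage_center in the frame of reader between -0.018 and 0.018 m and velocity of joint carriage between -0.02 and 0.02 m/s and contact force between the fingers and buffer above 0.06 N), for 2 s.
At the end, for the whole second after the job is handed in: the carriage's front plate rests against the fingers (contact force above 0.06 N, speed below 0.02 m/s) with its middle within 18 mm of the reader's, measured along the track (all of step 3); the arm keeps its last pose, push and grip.
It fails at once if the carriage bangs into the fingers: its front plate is pushed in more than 11 mm (value of joint buffer above 0.011 m).
It fails at once if the carriage reaches the end stop (value of joint carriage above 0.535 m).
It fails at once if a bystander is moved more than 30 mm (distance of any of reagent, jar, beaker, wash, vialbox, spatula from where it was at the start of the episode above 0.03 m).
It also fails if it takes over 34 s, if anything falls off the work surface, if the arm or the gripper's body presses on something with over 40 N, if the wrist force passes 120 N, or if a joint passes its speed limit or range.

## Robot

A 6-joint arm with a two-finger parallel gripper is mounted at the origin on the work surface. World frame = base frame: x ahead of the robot, y to its left, z up, the work surface at z = 0. Lengths are in mm, angles in rad, forces in N, time in s.
With the tool pointing down it reaches from about 425 to 950 mm from the base axis. Payload 3.5 kg.
Tool frame: the origin (TCP) lies at the very end of the fingers, on their centre line; the grasp point (between the pads) lies 19 mm behind it (manip.grip_point_offset is the distance from the TCP to the grasp point, in mm); z points along the fingers, y is the line along which they close (so a half turn about z gives the same grasp; the last joint's range is limited). The gripper opens to 85 mm and grips with 20 to 120 N. Pads are 22 mm wide; open, the fingers measure 114 mm over their backs; the gripper's body (76 mm by 85 mm) begins 54 mm behind the grasp point. The pads swing forward as they close: fully open they stand 13 mm farther back than shut.
Start: joints at [-1.419, 0.286, 1.577, -0, 1.279, -0.15], TCP at [200.66, -644.47, 231.325] pointing down, gripper open.
Joint ranges: [-2.77, 2.77], [-0.9, 2.22], [0.21, 2.48], [-1.53, 4.67], [0.24, 2.81], [-2.84, 2.84]. Speed limits (rad/s): [2.79, 2.79, 3.14, 3.14, 3.14, 3.14].

## Interface

Orientations are given as a rotation vector (axis times angle).
In Python, from station import monitor, cams, workorder, manip gives the robot as it stands. The module is installed in compiled form; this text tells all that it offers.
- The arm moves only by the tool send_rows, never from a script. Its argument "motion" is text: rows parted by semicolons, each of 7 numbers parted by spaces: the shift along the world's x, y, z as a fraction of full scale, then the turn, a rotation vector about the world's x, y, z as a fraction of full scale, then the opening, from 0 (shut) to 1 (fully open). In form: dx dy dz wx wy wz gripper; .... A call has 1 to 12 rows; each row shifts and turns the commanded pose from where the row before left it; what a row does not reach is not made up. Full scale, the value 1, is 0.15 m for a shift and 90 degrees for a turn. A row lasts 1/12 s, in which the tool goes at most 41.7 mm and 7.16 degrees, less where a joint would pass 70% of its speed; a pose out of reach is approached as far as the arm can. A call with a number of a shift or a turn outside -1 to 1 is refused whole. A call with a gripper value outside its range is refused whole. The fingers move at their own pace and stop on an object; "newtons" is the grip in N (left out, the last holds). Time passes only in rows, so rows that do not move let the fingers close. It gives the time, the measured TCP pose, the force, the opening and the grip force at its end, in the units of the state.
- monitor.sense(): the state, without advancing time (a new reading comes with each control period).
- cams.camera(name): name is "scene" or "top" or "wrist"; returns (picture, depth): 420x560x3 uint8, blue, green, red; 420x560 float32, mm along the optical axis (not along the pixel's ray), 0 where there is no reading.
- cams.calibration(name): a dict with "vfov" (degrees; the focal length in pixels is half the picture's height over the tangent of half this angle, whatever the lens; pixels are square), "cx", "cy" (the principal point, pixels), "distortion" ([k1, k2, p1, p2, k3] as OpenCV has them; the pictures are not rectified), "xyz" and "attitude" of the camera in the world; the wrist camera has in their place "hand_eye" (4x4, takes a point from camera to tool coordinates, whose origin is the TCP and whose axes are the flange's). Camera axes: x right, y up, looking along -z (the intrinsics and any distortion apply to the point x, -y, -z); pixel columns grow to the right and rows downward; lengths in mm; the calibration is good to about 2 mm. A picture is of the moment at which its call begins: read the wrist's pose just before it. calibration takes no time and is no camera call.
- workorder.job_done(): hands the job in; it is judged then, once.
Trained networks look in the newest picture that a camera, given by its name, has taken for a name from the list of things; names that differ only in an ending like _2 or _b are one class to them, and where a whole thing is asked for, a point or a joint stands for the part that bears it (a point fixed in the world has none). Each returns a list of dicts, best first, with "conf" (0 to 1); they miss things now and then, are a little off and sometimes report something else, mostly with a low value. They report only what shows in the picture. A call takes as long as a camera call. They do not tell look-alikes from the thing itself.
- cams.silhouettes(camera, thing): "region" (420x560 bool, what is visible of it) and "extent" ([centre column, centre row, width, height] in pixels, round what is visible of it).
The state is a dict: "t": time; "joint_pos": joint angles; "joint_velocities": joint speeds; "effort": joint torques, N m; "tcp_pos": TCP position; "tool_rot": TCP orientation; "force": force on the tool from outside, world axes, zero at the start; "ft_torque": the same for the moment, N m; "opening": finger opening in mm; "finger_force": force on a finger pad.
Only numpy, scipy, OpenCV 4.12 (cv2) and the standard library are available. Lean on these libraries where they do the work, as an engineer would, in place of code of your own. Each camera call takes 0.05 s, during which the arm holds its last target. There are 200 camera calls.

## Working session

There is one attempt and no reset: what is moved stays moved. The work goes in short steps, Python scripts to look and compute and a tool call to move; the robot and the scene stay as the last step left them, time stands still between calls to the robot, and variables do not carry over. Pictures are saved under pics/ and viewed, at most 10 in all, crops included, and the job is handed in when it is done.

Besides the shell and the picture viewer there is one more tool, called after "Emit:" by a JSON object that holds its "method" and its "body". send_rows: Moves the arm, as the interface text tells. Its arguments: {"type":"object","properties":{"motion":{"type":"string"},"newtons":{"type":"number"}},"required":["motion"]}

```bash
mkdir -p pics; cat > h.py <<'E'
import numpy as np, cv2
from scipy.spatial.transform import Rotation as R
from station import monitor, cams, workorder, manip
def pose(n):
    c=cams.calibration(n)
    if 'hand_eye' in c:
        s=monitor.sense(); T=np.eye(4); T[:3,:3]=R.from_rotvec(s['tool_rot']).as_matrix(); T[:3,3]=s['tcp_pos']
        return c,T@np.array(c['hand_eye'])
    T=np.eye(4); a=np.array(c['attitude']); T[:3,:3]=a if a.shape==(3,3) else R.from_rotvec(a).as_matrix(); T[:3,3]=c['xyz']
    return c,T
def K(c):
    f=210/np.tan(np.radians(c['vfov'])/2); return np.array([[f,0,c['cx']],[0,f,c['cy']],[0,0,1]])
def world(c,T,uv,d):
    uv=np.asarray(uv,float).reshape(-1,1,2)
    p=cv2.undistortPoints(uv,K(c),np.array(c['distortion'],float)).reshape(-1,2)
    d=np.asarray(d,float).ravel()
    P=np.c_[p[:,0]*d,-p[:,1]*d,-d]
    return P@T[:3,:3].T+T[:3,3]
def pix(c,T,P):
    q=(np.atleast_2d(P)-T[:3,3])@T[:3,:3]; q=q*[1,-1,-1]
    return cv2.projectPoints(q,np.zeros(3),np.zeros(3),K(c),np.array(c['distortion'],float))[0].reshape(-1,2)
E
python3 - <<'E'
from h import *
s=monitor.sense(); print({k:np.round(v,3) for k,v in s.items()}, manip.grip_point_offset)
for n in ['scene','top']:
    c,T=pose(n); print(n,c)
    im,d=cams.camera(n); cv2.imwrite(f'pics/{n}0.png',im); np.savez(f'{n}0.npz',im=im,d=d)
    for th in ['track','carriage','latch','lever_tip','reader','reagent','jar','beaker','wash','vialbox','spatula','carriage_front']:
        for r in cams.silhouettes(n,th)[:3]:
            m=r['region']&(d>0); v,u=np.nonzero(m)
            P=world(c,T,np.c_[u,v],d[m]) if len(u) else np.zeros((1,3))
            np.save(f'm_{n}_{th}.npy',r['region']) if r['conf']>.5 else 0
            print(th,round(r['conf'],2),np.round(r['extent']),np.round(np.median(P,0)),np.round(np.percentile(P,98,axis=0)),np.round(np.percentile(P,2,axis=0)))
print(monitor.sense()['t'])
E
```

```text
{'t': np.float64(0.0), 'joint_pos': array([-1.419,  0.287,  1.578, -0.   ,  1.279, -0.15 ]), 'joint_velocities': array([-0.001,  0.001, -0.001,  0.   ,  0.001,  0.   ]), 'effort': array([-0.0000e+00, -4.0598e+01, -2.9263e+01, -0.0000e+00,  6.0000e-03,
        0.0000e+00]), 'tcp_pos': array([ 200.567, -643.829,  229.956]), 'tool_rot': array([-3.104, -0.472,  0.   ]), 'force': array([-0.586, -0.544,  0.837]), 'ft_torque': array([ 0.014, -0.003,  0.004]), 'finger_force': np.float64(0.0), 'opening': np.float64(85.569)} 18.700000000000003
scene {'vfov': 43.916928165205945, 'cx': 271.0425107476513, 'cy': 206.65683119963256, 'distortion': array([-0.01270608,  0.        ,  0.        ,  0.        ,  0.        ]), 'xyz': array([1411.52676759, -981.97994056, 1134.0020211 ]), 'attitude': array([0.85707   , 0.35673909, 0.73796962])}
track 0.96 [280. 222. 180. 182.] [557. -67.  78.] [628. 386. 176.] [ 455. -447.    3.]
track 0.23 [334. 175.  35.  31.] [544. 182. 153.] [565. 254. 179.] [501. 140. 103.]
carriage 0.8 [336. 171.  36.  32.] [544. 183. 153.] [565. 258. 179.] [499. 140.  95.]
latch 0.47 
[... 2328 characters left out ...]
81 [196. 158.  24.  23.] [735. 192.  99.] [776. 246. 153.] [715. 168.  -1.]
jar 0.7 [350. 276.  16.  19.] [ 312. -328.   78.] [ 339. -306.   85.] [ 285. -357.   10.]
beaker 0.77 [284. 154.  15.  23.] [ 769. -115.   49.] [788. -86.  93.] [ 725. -144.    1.]
beaker 0.27 [350. 277.  17.  17.] [ 312. -329.   78.] [ 339. -306.   85.] [ 285. -358.   15.]
wash 0.7 [156. 167.  27.  21.] [714. 331. 104.] [753. 369. 165.] [692. 312.  13.]
vialbox 0.93 [181. 273.  34.  32.] [336. 270.   8.] [393. 318.  52.] [278. 220.  -2.]
spatula 0.85 [245. 161.  44.  21.] [755.  63.   4.] [782. 115.  22.] [717. -25.  -3.]
carriage_front 0.8 [192. 217.  39.  36.] [522. 200. 159.] [567. 255. 178.] [482. 142.   2.]
1.3
```

```bash
python3 - <<'E'
import cv2,numpy as np
a=cv2.imread('pics/top0.png')[100:340,120:450]; cv2.imwrite('pics/top1.png',cv2.resize(a,(800,582),interpolation=cv2.INTER_CUBIC))
a=cv2.imread('pics/scene0.png')[120:330,150:430]; cv2.imwrite('pics/scene1.png',cv2.resize(a,(800,600),interpolation=cv2.INTER_CUBIC))
E
```

```text
(no output)
```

View pics/top1.png

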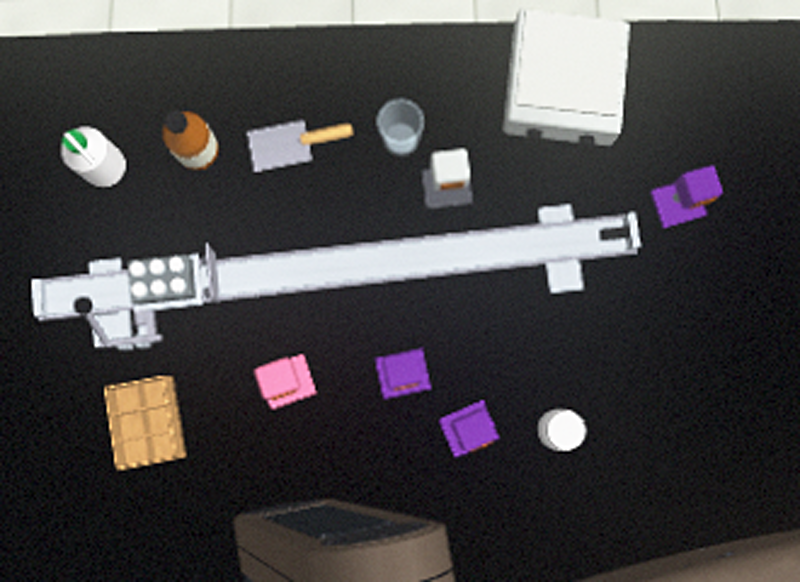

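View pics/scene1.png

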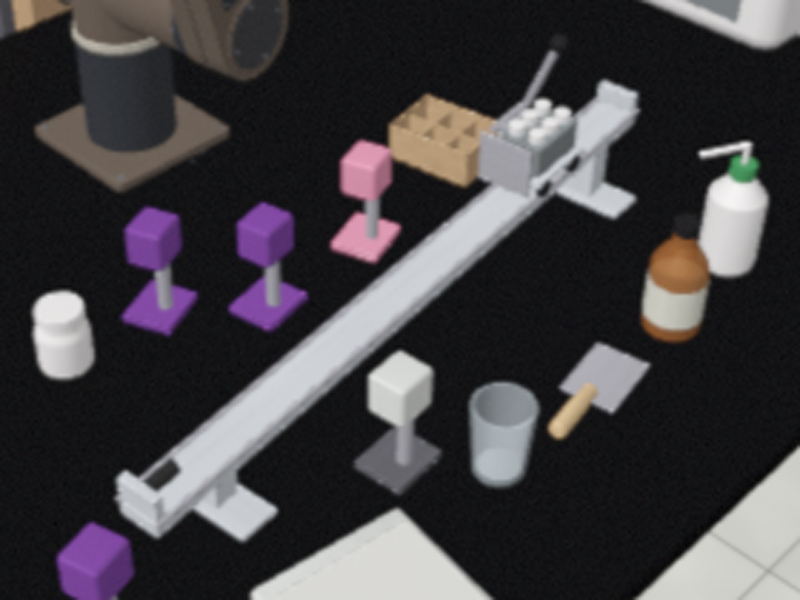

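The white reader sits at top (305,173) and scene (290,267). It fits the description: white box with an amber window, on the far side of the rail. The pink and purple ones at top crop (285,380), (403,372), (470,428) and (688,195) are look-alikes. The lever ball is at top crop (83,304) and the carriage at crop (165,278). The enlarged views confirm all of this. Next I'll fit the track.

```bash
cat > fit.py <<'E'
from h import *
from scipy.optimize import least_squares
P=[]
ims={}
for n in ['scene','top']:
    z=np.load(n+'0.npz'); c,T=pose(n); d=z['d']; v,u=np.nonzero(d>0)
    ims[n]=(world(c,T,np.c_[u,v],d[d>0]),z['im'][d>0])
for n in ims:
    Q,col=ims[n]
    # rail: initial guess direction from points near rail height
    o=np.array([545.,-20.]); a=np.array([.1,-1]); a/=np.linalg.norm(a)
    for it in range(6):
        b=np.array([-a[1],a[0]]); b=b if b[0]>0 else -b
        s=(Q[:,:2]-o)@a; w=(Q[:,:2]-o)@b
        k=(abs(w)<(70 if it<2 else 45))&(s>-90)&(s<330)&(abs(Q[:,2]-(85-.045*s))<12)
        bs=np.arange(-90,330,15); mid=[];cs=[];wd=[]
        for x in bs:
            ww=w[k&(s>=x)&(s<x+15)]
            if len(ww)>8: lo,hi=np.percentile(ww,[3,97]); mid.append((lo+hi)/2); wd.append(hi-lo); cs.append(x+7.5)
        p=np.polyfit(cs,mid,1)
        o=o+b*p[1]; a=a+b*p[0]; a/=np.linalg.norm(a)
    z=np.polyfit(s[k],Q[k,2],1)
    # extents
    r=(abs(w)<20)&(abs(Q[:,2]-(85-.045*s))<40)&(abs(s)<480)
    print(n,'o',o,'yaw',np.degrees(np.arctan2(a[1],a[0])),'width',np.median(wd),'zfit',z,'s ext',np.percentile(s[r],[.2,.5,1,99,99.5,99.8]))
    c1=(abs(w)<30)&(Q[:,2]>85-.045*s+40)&(abs(s)<300)&(s>-280); print('carr s',np.percentile(s[c1],[1,3,50,97,99]),'w',np.percentile(w[c1],[2,98]), 'ztop',np.percentile(Q[c1,2]-85+.045*s[c1],[95]))
    rd=(w>60)&(w<170)&(Q[:,2]>75)&(Q[:,2]<140)&(s>80)&(s<260)&(Q[:,0]<800); print('reader s',np.percentile(s[rd],[2,50,98]),'w',np.percentile(w[rd],[2,50,98]),rd.sum())
    st=(abs(w)<15)&(s>380)&(s<440)&(Q[:,2]>85-.045*s+12);print('stop s',np.percentile(s[st],[2,98]) if st.sum() else None)
    bl=(col.max(1)<60)&(Q[:,2]>195)&(Q[:,2]<270)&(s<-200)&(s>-420)&(abs(w)<120); print('ball',bl.sum(),Q[bl].mean(0),'s',s[bl].mean(),'w',w[bl].mean(),'zmax',np.percentile(Q[bl,2],[5,98]))
    lv=(w<-20)&(w>-110)&(Q[:,2]>85-.045*s+30)&(s<-150)&(s>-420)
    print('lever',lv.sum(),np.percentile(s[lv],[2,50,98]),np.percentile(w[lv],[2,50,98]))
E
python3 fit.py
```

```text
scene o [549.55347404 -19.54466161] yaw -84.41845446446497 width 54.574379145270086 zfit [-4.63347660e-02  8.27480414e+01] s ext [-424.31216545 -421.37038879 -417.94781682  431.72906497  432.15860027
  433.0550585 ]
carr s [-273.74138609 -268.62612917 -205.10647098 -161.3063484  -159.42974324] w [-25.6534093   28.40715125] ztop [83.14154874]
reader s [113.88479579 185.92669076 201.99246254] w [ 95.14584958 123.82645509 167.97765746] 435
stop s [381.36627335 431.88454607]
ball 39 [486.0553218  291.32043258 228.93818981] s -315.5671929716704 w -32.96162674811795 zmax [216.82393427 239.66598172]
lever 182 [-328.62526011 -308.73040149 -161.52706129] [-72.69601516 -33.26751843 -20.36526543]
top o [549.76519675 -19.52348028] yaw -84.33363883794475 width 53.330537830892474 zfit [-4.57497465e-02  8.17474010e+01] s ext [-423.98045967 -421.33961675 -418.25201845  423.83088876  428.21604504
  430.43976505]
carr s [-273.75738567 -271.7907314  -226.23911829 -162.90067881 -162.15401758] w [-28.09647044  26.65056159] ztop [82.63625726]
reader s [107.11591714 173.89866254 199.29411686] w [ 88.44300082 109.52301763 167.90149425] 244
stop s [381.93890121 431.30936907]
ball 34 [481.02104306 292.64103567 231.89579117] s -317.4266798309524 w -37.58652179766523 zmax [226.13879241 237.79645847]
lever 255 [-327.59229863 -264.44366688 -162.93692195] [-73.54841812 -28.18652191 -20.9292411 ]
```

```bash
cat >> fit.py <<'E'
    print('---')
    hi=(w>85)&(w<150)&(Q[:,2]>82)&(Q[:,2]<145)&(s>135)&(s<230)&(col.min(1)>60); print('box s',np.percentile(s[hi],[1,5,25,50,75,95,99]),'w',np.percentile(w[hi],[1,5,50,95,99]),hi.sum())
    ft=(w>60)&(w<170)&(Q[:,2]<14)&(s>120)&(s<240)&(col.mean(1)>55); print('foot s',np.percentile(s[ft],[2,5,50,95,98]),'w',np.percentile(w[ft],[2,5,95,98]),ft.sum())
    cap=(abs(w)<35)&(s>-300)&(s<-120)&(Q[:,2]-85+.045*s>70)&(col.min(1)>170); print('caps s',np.percentile(s[cap],[2,5,50,95,98]),s[cap].mean(),w[cap].mean(),cap.sum())
E
python3 fit.py | grep -A3 -e '---'
```

```text
---
box s [151.3734034  155.26613073 169.69320218 186.92705955 197.48619466
 200.80144075 202.82128712] w [ 93.85956304  96.57514293 122.85719063 137.32936615 138.33998472] 421
foot s [122.7536621  126.52001183 168.19723742 209.17294821 211.41686014] w [ 78.0001015   85.05634585 155.2637865  162.91611909] 539
--
---
box s [151.20102049 151.91330512 162.23165759 175.80042967 188.5647146
 198.27799384 199.96558406] w [ 87.29975664  90.28061018 108.72295861 131.20835367 133.81585579] 214
foot s [139.76297608 141.21481108 163.8766698  208.39553843 210.91526125] w [ 84.83502772  85.38448371 146.48983666 158.05942836] 192
```

Emit:
{"method": "send_rows", "body": {"motion": "0.2 0.27 0.1 0 0 0 0;0.2 0.27 0.1 0 0 0 0;0.2 0.27 0.1 0 0 0 0;0.2 0.27 0.1 0 0 0 0"}}

```text
t: 1.63
tcp_pos: [296.3, -514.8, 279.2]
tool_rot: [-3.106, -0.471, -0.0]
force: [0.1, 0.1, 0.3]
opening: 38.8
finger_force: 0.0
```

Emit:
{"method": "send_rows", "body": {"motion": "0.19 0.18 0.02 0 0 -0.026 0;0.19 0.18 0.02 0 0 -0.026 0;0.19 0.18 0.02 0 0 -0.026 0;0.19 0.18 0.02 0 0 -0.026 0;0.19 0.18 0.02 0 0 -0.026 0;0.19 0.18 0 0 0 0 0;0.19 0.18 0 0 0 0 0;0.19 0.18 0 0 0 0 0;0 0.265 0 0 0 0 0;0 0.265 0 0 0 0 0;0 0.265 0 0 0 0 0;0 0.265 0 0 0 0 0"}}

```text
t: 2.63
tcp_pos: [523.6, -139.2, 293.8]
tool_rot: [-3.138, -0.153, -0.0]
force: [0.3, 0.5, 0.6]
opening: 0.4
finger_force: 0.0
```

Emit:
{"method": "send_rows", "body": {"motion": "0 0.265 0 0 0 0 0;0 0.265 0 0 0 0 0;0 0.265 0 0 0 0 0;0 0.265 0 0 0 0 0;0 0.265 0 0 0 0 0;0 0.265 0 0 0 0 0;0 0.265 0 0 0 0 0;0 0.265 0 0 0 0 0;0 0.265 0 0 0 0 0;0 0.265 0 0 0 0 0;0 0 0 0 0 0 0"}}

```text
t: 3.55
tcp_pos: [522.6, 262.3, 293.9]
tool_rot: [-3.134, -0.163, -0.0]
force: [-0.4, 0.0, 1.5]
opening: -0.0
finger_force: 0.0
```

Emit:
{"method": "send_rows", "body": {"motion": "0.03 0.223 0 0 0 0 0;0 0 -0.205 0 0 0 0;0 0 -0.205 0 0 0 0;0 0 -0.205 0 0 0 0;0 0 0 0 0 0 0"}}

```text
t: 3.97
tcp_pos: [524.1, 288.4, 193.8]
tool_rot: [3.134, 0.154, -0.021]
force: [-1.0, 0.4, -2.0]
opening: -0.5
finger_force: 0.0
```

```bash
python3 - <<'E'
from h import *
o=[]
for n,(x,y) in {'scene':(335,160),'top':(175,230)}.items():
    im,d=cams.camera(n); o.append(cv2.resize(im[y-40:y+40,x-50:x+50],(400,320),interpolation=cv2.INTER_CUBIC))
cv2.imwrite('pics/hook.png',np.hstack(o)); print(monitor.sense()['t'])
E
```

```text
4.0667
```

View pics/hook.png

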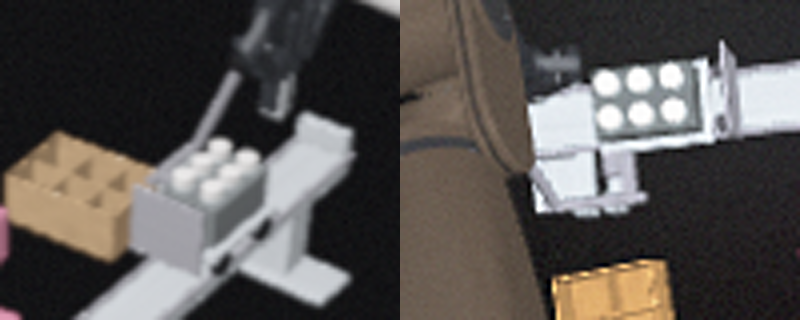

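Emit:
{"method": "send_rows", "body": {"motion": "-0.084 -0.008 0.008 0 0 0 0;-0.084 -0.008 0.008 0 0 0 0;-0.084 -0.008 0.008 0 0 0 0;-0.084 -0.008 0.008 0 0 0 0;-0.084 -0.008 0.008 0 0 0 0;0 0 0 0 0 0 0"}}

```text
t: 4.57
tcp_pos: [465.9, 284.3, 211.9]
tool_rot: [-3.136, -0.154, -0.01]
force: [0.6, -0.8, 0.7]
opening: 0.1
finger_force: 0.0
```

```bash
cat > meas.py <<'E'
from h import *
o=np.array([549.7,-19.5]); a=np.array([np.cos(np.radians(-84.37)),np.sin(np.radians(-84.37))]); b=np.array([-a[1],a[0]])
def sw(p): return (np.asarray(p)[...,:2]-o)@a,(np.asarray(p)[...,:2]-o)@b
def carr(n):
    t=monitor.sense()['t']; im,d=cams.camera(n); c,T=pose(n); v,u=np.nonzero(d>0)
    Q=world(c,T,np.c_[u,v],d[d>0]); col=im[d>0]; s,w=sw(Q); h=Q[:,2]-85+.045*s
    cap=(abs(w)<35)&(s>-320)&(s<330)&(h>68)&(h<92)&(col.min(1)>150)
    fr=(abs(w)<32)&(s>-320)&(s<330)&(h>50)&(h<88)
    return t,cap.sum(),s[cap],s[fr],(im,d)
if __name__=='__main__':
    import sys
    S=monitor.sense(); print('tcp',np.round(S['tcp_pos'],1),'sw',np.round(sw(S['tcp_pos']),1),'F',np.round(S['force'],2),'t',S['t'])
    for n in sys.argv[1:]:
        t,k,c,f,_=carr(n)
        print(n,round(t,3),k,'caps',np.round(np.percentile(c,[3,50,97]),1) if k else '', 'front',np.round(np.percentile(f,[1,50,97,99]),1) if len(f) else '')
E
python3 meas.py top scene
```

```text
tcp [465.9 284.3 211.9] sw [-310.6  -53.6] F [ 0.65 -0.79  0.68] t 4.5667
top 4.567 225 caps [-266.1 -229.4 -162.4] front [-273.3 -227.3 -162.6 -162.3]
scene 4.617 265 caps [-262.8 -209.2 -160.1] front [-271.  -206.9 -160.9 -159.2]
```

Emit:
{"method": "send_rows", "body": {"motion": "-0.146 -0.014 -0.07 0 0 0 0;-0.14 -0.068 0 0 0 0 0;0.025 -0.252 0 0 0 0 0;0.104 -0.244 0.04 0 0 0 0;0.104 -0.244 0.04 0 0 0 0;0.104 -0.244 0 0 0 0 0;0.104 -0.244 0 0 0 0 0;0.104 -0.244 0 0 0 0 0;0.104 -0.244 0 0 0 0 0;0.104 -0.244 0 0 0 0 0;0.104 -0.244 0 0 0 0 0;0.026 -0.265 0 0 0 0 0"}}

```text
t: 5.67
tcp_pos: [557.2, -101.6, 210.3]
tool_rot: [3.137, 0.153, 0.005]
force: [1.1, -0.2, 0.8]
opening: -0.1
finger_force: 0.0
```

```bash
python3 meas.py scene
```

```text
tcp [ 557.2 -101.6  210.3] sw [82.4 -0.5] F [ 1.12 -0.19  0.85] t 5.6667
scene 5.667 274 caps [-153.9 -101.5  -48.3] front [-162.6  -94.9  -49.2  -47.4]
```

Emit:
{"method": "send_rows", "body": {"motion": "0 -0.02 -0.27 0 0 0 0;0 -0.02 -0.27 0 0 0 0;0.005 -0.06 -0.04 0 0 0 0"}}

```text
t: 5.97
tcp_pos: [551.6, -112.8, 115.4]
tool_rot: [-3.132, -0.152, 0.017]
force: [-1.5, 0.8, -1.3]
opening: -0.1
finger_force: 0.0
```

```bash
python3 meas.py scene
```

```text
tcp [ 551.6 -112.8  115.4] sw [93.  -7.3] F [-1.53  0.76 -1.29] t 5.9667
scene 5.967 252 caps [-88.6 -48.5  14.4] front [-95.3 -27.4 103.9 107.3]
```

```bash
cat > sim.py <<'E'
import numpy as np
def sim(rows,gap,m,v0,sag=0):
    dt=1/2400.; x=0;v=v0;mx=0;rec=[];tool=gap;tc=None
    for i,r in enumerate(list(rows)+[0]*18):
        for k in range(200):
            tool+=r/1000/200
            c=max(0,x-tool); mx=max(mx,c)
            if c>0 and tc is None: tc=i
            F=m*9.81*.045-1.1*v-150*c; v+=F/m*dt; x+=v*dt
        rec.append((c*1000,v))
    n=len(rows); return mx*1000,tc,max(abs(q[1]) for q in rec[n:n+6]),rec[-1],[round(q[0],1) for q in rec[:n]]
if __name__=='__main__':
    plans={'A':[0,8,14,16,16,16,16,16,14,12,10,7,4,2,1],'B':[4,10,14,15,15,15,15,14,13,11,9,7,5,3,2],'C':[2,10,14,16,16,16,15,14,13,11,9,7,5,3,2]}
    for n,p in plans.items():
        print(n,sum(p))
        for gap in (.040,.052,.064):
            for m,v in ((.6,.215),(.65,.23),(.8,.245)):
                q=sim(p,gap,m,v); print(gap,m,'max',round(q[0],1),'row',q[1],'vres',round(q[2],3),q[4])
E
python3 sim.py
```

```text
A 152
0.04 0.6 max 3.9 row 5 vres 0.008 [0, 0, 0, 0, 0, 1.7, 2.3, 0.1, 0.0, 2.1, 3.4, 3.2, 2.4, 1.8, 1.7]
0.04 0.65 max 6.6 row 3 vres 0.03 [0, 0, 0, 1.0, 3.5, 1.8, 0, 0, 0, 0.8, 5.2, 5.8, 2.7, 0.0, 0.7]
0.04 0.8 max 9.8 row 2 vres 0.054 [0, 0, 2.0, 5.9, 3.9, 0, 0, 0, 0, 0, 5.3, 9.5, 7.1, 0.9, 0]
0.052 0.6 max 6.0 row 8 vres 0.033 [0, 0, 0, 0, 0, 0, 0, 0, 1.9, 5.8, 3.5, 0.2, 0.9, 3.7, 3.9]
0.052 0.65 max 5.5 row 6 vres 0.024 [0, 0, 0, 0, 0, 0, 2.4, 3.7, 2.2, 0.4, 1.0, 3.8, 5.3, 3.2, 0.2]
0.052 0.8 max 9.6 row 4 vres 0.056 [0, 0, 0, 0, 3.4, 6.6, 3.2, 0, 0, 0, 2.1, 8.0, 8.8, 3.6, 0]
0.064 0.6 max 9.1 row 10 vres 0.052 [0, 0, 0, 0, 0, 0, 0, 0, 0, 0, 6.1, 8.4, 2.5, 0, 0]
0.064 0.65 max 7.5 row 8 vres 0.041 [0, 0, 0, 0, 0, 0, 0, 0, 2.4, 7.2, 4.7, 0, 0, 3.1, 5.1]
0.064 0.8 max 8.3 row 6 vres 0.048 [0, 0, 0, 0, 0, 0, 5.7, 6.5, 2.7, 0, 0, 3.7, 7.8, 6.7, 1.5]
B 152
0.04 0.6 max 4.3 row 6 vres 0.021 [0, 0, 0, 0, 0, 0, 2.7, 3.6, 0.9, 0, 1.6, 3.9, 3.5, 1.7, 0.6]
0.04 0.65 max 5.7 row 4 vres 0.034 [0, 0, 0, 0, 1.3, 4.5, 2.1, 0, 0, 0, 4.1, 5.4, 2.7, 0.3, 0.8]
0.04 0.8 max 9.2 row 3 vres 0.05 [0, 0
[... 756 characters left out ...]
, 1.3, 3.7, 2.3, 0, 0, 1.3, 4.4, 4.3, 1.8, 0.7, 1.7]
0.04 0.8 max 7.7 row 3 vres 0.042 [0, 0, 0, 4.1, 6.0, 2.1, 0, 0, 0, 2.1, 6.7, 6.7, 2.9, 0, 0.5]
0.052 0.6 max 6.8 row 8 vres 0.052 [0, 0, 0, 0, 0, 0, 0, 0, 1.9, 6.6, 4.0, 0, 0, 1.2, 4.8]
0.052 0.65 max 6.0 row 7 vres 0.02 [0, 0, 0, 0, 0, 0, 0, 5.1, 4.8, 0.8, 0, 0.8, 4.5, 5.3, 2.0]
0.052 0.8 max 8.0 row 5 vres 0.037 [0, 0, 0, 0, 0, 5.7, 6.8, 2.2, 0, 0, 0, 5.4, 7.9, 5.1, 0.2]
0.064 0.6 max 9.1 row 10 vres 0.065 [0, 0, 0, 0, 0, 0, 0, 0, 0, 0, 7.4, 7.5, 0.3, 0, 0]
0.064 0.65 max 8.3 row 8 vres 0.068 [0, 0, 0, 0, 0, 0, 0, 0, 2.4, 8.1, 5.2, 0, 0, 0, 3.5]
0.064 0.8 max 9.1 row 6 vres 0.061 [0, 0, 0, 0, 0, 0, 3.5, 8.9, 5.9, 0, 0, 0, 3.0, 7.8, 6.6]
```

```bash
python3 - <<'E'
from meas import *
t,k,c,f,(im,d)=carr('top')
print(t,k,np.round(np.percentile(c,[3,50,97]),1) if k else '')
H,e=np.histogram(f,np.arange(-90,150,5)); print([(int(x),int(n)) for x,n in zip(e,H) if n])
cv2.imwrite('pics/t2.png',cv2.resize(im[180:260,180:340],(640,320),interpolation=cv2.INTER_CUBIC))
print(np.round(monitor.sense()['tcp_pos'],1),monitor.sense()['t'])
E
```

```text
6.0167 162 [-79.2 -48.1 -14.1]
[(-90, 10), (-85, 23), (-80, 26), (-75, 27), (-70, 32), (-65, 28), (-60, 27), (-55, 21), (-50, 29), (-45, 25), (-40, 33), (-35, 26), (-30, 24), (-25, 21), (-20, 18), (-15, 16), (-10, 7)]
[ 554.5 -114.5  120.3] 6.0667
```

View pics/t2.png

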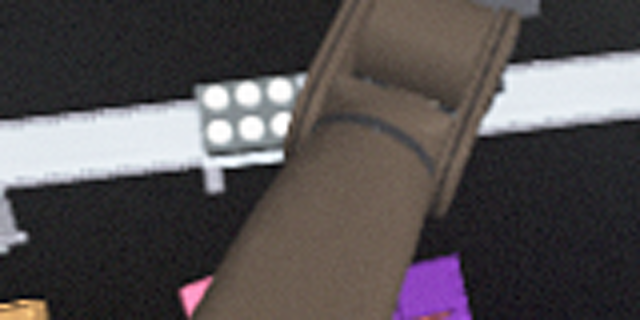

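```bash
cat > opt.py <<'E'
from sim import sim
import numpy as np
sc=[(g,m,v) for g in (.036,.043,.050) for m,v in ((.6,.222),(.66,.232),(.76,.242))]
best=(9e9,)
for a0 in (6,9,12):
  for vc in (15,16,17,18,19):
    for n in (3,4,5,6):
      for p in (1,1.4):
        for nd in (7,9,11):
          head=[a0,(a0+vc)/2]+[vc]*n
          r=153-sum(head); 
          if r<20: continue
          k=(1-(np.arange(nd)+.5)/nd)**p; tail=r*k/k.sum()
          if tail[0]>vc+1: continue
          rows=head+list(tail)
          q=[sim(rows,*x) for x in sc]; J=max(z[0] for z in q)
          if J<best[0]: best=(J,rows,[round(z[0],1) for z in q],[z[1] for z in q],[round(z[2],3) for z in q])
print(best[0],np.round(best[1],1),best[2:])
E
python3 opt.py
```

```text
7.196041271565839 [ 6.  10.5 15.  15.  15.  15.  15.  12.9 11.4  9.9  8.4  6.8  5.3  3.8
  2.3  0.8] ([np.float64(3.7), 4.7, np.float64(7.0), np.float64(5.9), np.float64(5.2), 6.7, np.float64(7.1), np.float64(7.2), np.float64(7.2)], [5, 4, 3, 7, 5, 4, 8, 6, 5], [np.float64(0.021), np.float64(0.032), np.float64(0.047), np.float64(0.023), np.float64(0.02), np.float64(0.033), np.float64(0.054), np.float64(0.033), np.float64(0.028)])
```

Emit:
{"method": "send_rows", "body": {"motion": "0.004 -0.04 -0.002 0 0 0 0;0.007 -0.07 -0.003 0 0 0 0;0.01 -0.1 -0.004 0 0 0 0;0.01 -0.1 -0.004 0 0 0 0;0.01 -0.1 -0.004 0 0 0 0;0.01 -0.1 -0.004 0 0 0 0;0.01 -0.1 -0.004 0 0 0 0;0.008 -0.086 -0.004 0 0 0 0;0.007 -0.076 -0.003 0 0 0 0;0.006 -0.066 -0.003 0 0 0 0;0.005 -0.056 -0.002 0 0 0 0;0.004 -0.045 -0.002 0 0 0 0"}}

```text
t: 7.07
tcp_pos: [570.3, -256.1, 117.3]
tool_rot: [3.137, 0.152, 0.004]
force: [2.3, -0.3, 5.8]
opening: 0.3
finger_force: 2.5
```

Emit:
{"method": "send_rows", "body": {"motion": "0.003 -0.035 -0.002 0 0 0 0;0.002 -0.025 -0.001 0 0 0 0;0.001 -0.015 0 0 0 0 0;0 -0.005 0 0 0 0 0;0 0 0 0 0 0 0;0 0 0 0 0 0 0;0 0 0 0 0 0 0;0 0 0 0 0 0 0;0 0 0 0 0 0 0;0 0 0 0 0 0 0;0 0 0 0 0 0 0;0 0 0 0 0 0 0"}}

```text
t: 8.07
tcp_pos: [571.2, -266.7, 116.8]
tool_rot: [3.137, 0.154, 0.004]
force: [4.0, -0.8, 5.9]
opening: 0.0
finger_force: 2.5
```

```bash
python3 - <<'E'
from meas import *
S=monitor.sense(); print(np.round(S['tcp_pos'],1),np.round(sw(S['tcp_pos']),1),S['force'],S['t'])
for n in ('top','scene'):
    t,k,c,f,(im,d)=carr(n)
    print(n,t,k,np.round(np.percentile(c,[3,50,97]),1) if k else '',np.round(np.percentile(f,[1,2,50]),1))
    if n=='scene': cv2.imwrite('pics/s3.png',cv2.resize(im[180:320,220:400],(771,600),interpolation=cv2.INTER_CUBIC))
E
```

```text
[ 571.2 -266.7  116.8] [248.1  -2.9] [ 4.04618329 -0.82009748  5.92691936] 8.0667
top 8.0667 86 [122.7 133.8 161.2] [115.  115.2 135.5]
scene 8.1167 254 [124.1 159.2 225.5] [118.2 120.8 177.8]
```

View pics/s3.png

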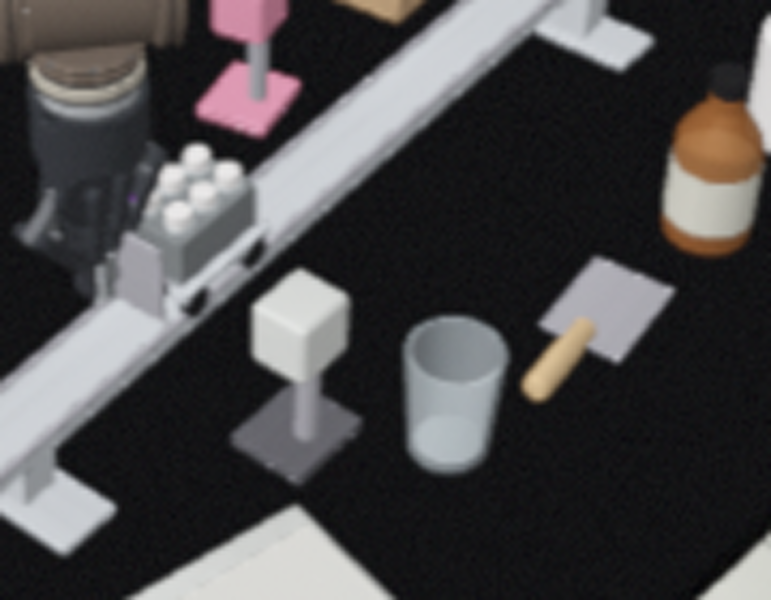

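Emit:
{"method": "send_rows", "body": {"motion": "0.0005 -0.006 0 0 0 0 0;0.0005 -0.006 0 0 0 0 0;0.0005 -0.006 0 0 0 0 0;0.0005 -0.006 0 0 0 0 0;0.0005 -0.006 0 0 0 0 0;0.0005 -0.006 0 0 0 0 0;0.0005 -0.006 0 0 0 0 0;0.0005 -0.006 0 0 0 0 0;0 0 0 0 0 0 0;0 0 0 0 0 0 0;0 0 0 0 0 0 0;0 0 0 0 0 0 0"}}

```text
t: 9.17
tcp_pos: [571.3, -273.9, 116.3]
tool_rot: [3.137, 0.153, 0.002]
force: [4.6, 0.8, 4.7]
opening: -0.2
finger_force: 2.4
```

```bash
python3 - <<'E'
from meas import *
for n in ('top','scene'):
    S=monitor.sense(); print(np.round(sw(S['tcp_pos']),1),np.round(S['tcp_pos'][2],1),np.round(S['force'],2),np.round(S['ft_torque'],2),S['finger_force'],S['t'])
    t,k,c,f,(im,d)=carr(n)
    print(n,t,k,np.round(np.percentile(c,[3,50,97]),1) if k else '',np.round(np.percentile(f,[1,2,50]),1))
im,_=cams.camera('wrist'); cv2.imwrite('pics/w.png',im)
E
```

```text
[255.3  -3.5] 116.3 [4.58 0.84 4.74] [ 0.09 -0.45 -0.11] 2.3773217748384923 9.1667
top 9.1667 93 [129.6 142.1 168.7] [121.7 121.9 142.5]
[255.3  -3.5] 116.3 [3.52 0.06 5.27] [ 0.12 -0.45 -0.11] 2.380449564079754 9.2167
scene 9.2167 261 [131.6 166.1 233.2] [122.2 127.2 183.1]
```

View pics/w.png

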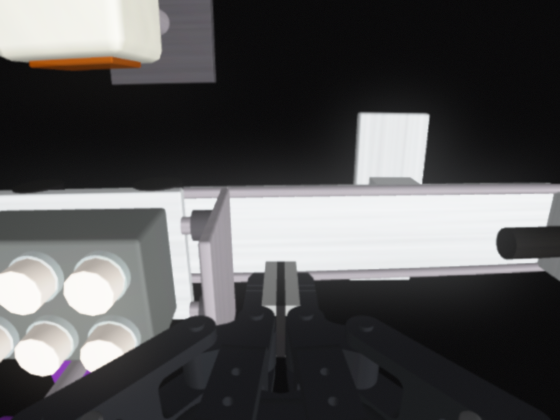

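The wrist view shows the plate (235,250) against the left finger's wider upper part. About 5 N is pressing there, more than the carriage's weight should give. I'll raise the tool a little so the plate rests cleanly on the finger.

Emit:
{"method": "send_rows", "body": {"motion": "0 0 0.02 0 0 0 0;0 0 0.02 0 0 0 0;0 0 0.02 0 0 0 0;0 0 0.02 0 0 0 0;0 0 0 0 0 0 0;0 0 0 0 0 0 0;0 0 0 0 0 0 0;0 0 0 0 0 0 0"}}

```text
t: 9.98
tcp_pos: [570.5, -273.7, 127.6]
tool_rot: [-3.137, -0.153, 0.001]
force: [0.1, -0.2, -0.1]
opening: 0.2
finger_force: 0.1
```

```bash
python3 - <<'E'
from meas import *
for n in ('top','scene'):
    S=monitor.sense(); print(np.round(sw(S['tcp_pos']),1),np.round(S['tcp_pos'][2],1),np.round(S['force'],2),np.round(S['ft_torque'],2),S['finger_force'],S['t'])
    t,k,c,f,(im,d)=carr(n)
    print(n,t,k,np.round(np.percentile(c,[3,50,97]),1) if k else '',np.round(np.percentile(f,[1,2,50]),1))
E
```

```text
[255.   -4.2] 127.6 [ 0.1  -0.15 -0.13] [-0.02  0.03  0.01] 0.10570429418294225 9.9833
top 9.9833 76 [136.3 146.  172. ] [128.9 129.  145.6]
[255.1  -4.2] 127.6 [-0.38 -0.39 -0.64] [-0.07  0.03  0.01] 0.17233988601219608 10.0333
scene 10.0333 254 [141.7 175.3 240.6] [131.7 134.4 191.1]
```

Emit:
{"method": "send_rows", "body": {"motion": "-0.0004 0.004 0 0 0 0 0;-0.0004 0.004 0 0 0 0 0;-0.0004 0.004 0 0 0 0 0;-0.0004 0.004 0 0 0 0 0;-0.0004 0.004 0 0 0 0 0;-0.0004 0.004 0 0 0 0 0;-0.0004 0.004 0 0 0 0 0;-0.0004 0.004 0 0 0 0 0;-0.0004 0.004 0 0 0 0 0;-0.0004 0.004 0 0 0 0 0;0 0 0 0 0 0 0;0 0 0 0 0 0 0"}}

```text
t: 11.08
tcp_pos: [570.1, -267.9, 127.9]
tool_rot: [3.138, 0.153, 0.0]
force: [0.1, 0.9, -0.2]
opening: -0.2
finger_force: 0.1
```

Emit:
{"method": "send_rows", "body": {"motion": "0 0 0 0 0 0 0;0 0 0 0 0 0 0;0 0 0 0 0 0 0;0 0 0 0 0 0 0;0 0 0 0 0 0 0;0 0 0 0 0 0 0;0 0 0 0 0 0 0;0 0 0 0 0 0 0;0 0 0 0 0 0 0;0 0 0 0 0 0 0;0 0 0 0 0 0 0;0 0 0 0 0 0 0"}}

```text
t: 12.08
tcp_pos: [570.1, -267.9, 127.8]
tool_rot: [-3.138, -0.153, -0.0]
force: [0.1, -0.7, 0.4]
opening: 0.1
finger_force: 0.2
```

Emit:
{"method": "send_rows", "body": {"motion": "0 0 0 0 0 0 0;0 0 0 0 0 0 0;0 0 0 0 0 0 0;0 0 0 0 0 0 0;0 0 0 0 0 0 0;0 0 0 0 0 0 0;0 0 0 0 0 0 0;0 0 0 0 0 0 0;0 0 0 0 0 0 0;0 0 0 0 0 0 0;0 0 0 0 0 0 0;0 0 0 0 0 0 0"}}

```text
t: 13.08
tcp_pos: [570.1, -267.8, 127.8]
tool_rot: [-3.138, -0.153, 0.0]
force: [0.1, -0.4, 1.0]
opening: -0.3
finger_force: 0.2
```

Emit:
{"method": "send_rows", "body": {"motion": "0 0 0 0 0 0 0;0 0 0 0 0 0 0;0 0 0 0 0 0 0;0 0 0 0 0 0 0;0 0 0 0 0 0 0;0 0 0 0 0 0 0;0 0 0 0 0 0 0;0 0 0 0 0 0 0;0 0 0 0 0 0 0;0 0 0 0 0 0 0;0 0 0 0 0 0 0;0 0 0 0 0 0 0"}}

```text
t: 14.08
tcp_pos: [570.1, -267.9, 127.8]
tool_rot: [-3.138, -0.153, 0.0]
force: [0.1, -0.8, 0.0]
opening: 0.1
finger_force: 0.2
```

Emit:
{"method": "send_rows", "body": {"motion": "0 0 0 0 0 0 0;0 0 0 0 0 0 0;0 0 0 0 0 0 0;0 0 0 0 0 0 0;0 0 0 0 0 0 0;0 0 0 0 0 0 0;0 0 0 0 0 0 0;0 0 0 0 0 0 0;0 0 0 0 0 0 0;0 0 0 0 0 0 0;0 0 0 0 0 0 0;0 0 0 0 0 0 0"}}

```text
t: 15.08
tcp_pos: [570.1, -267.9, 127.8]
tool_rot: [-3.138, -0.153, 0.0]
force: [0.2, -0.6, -0.0]
opening: 0.0
finger_force: 0.2
```

```bash
python3 - <<'E'
from meas import *
for n in ('top','scene','top','scene'):
    S=monitor.sense(); print(np.round(sw(S['tcp_pos']),1),np.round(S['tcp_pos'][2],1),np.round(S['force'],2),S['finger_force'],S['t'])
    t,k,c,f,(im,d)=carr(n)
    print(n,k,np.round(np.percentile(c,[3,50,97]),1) if k else '',np.round(np.percentile(f,[1,2,50]),1))
E
```

```text
[249.2  -4.1] 127.8 [ 0.18 -0.55 -0.01] 0.1600298898119945 15.0833
top 70 [132.3 140.6 166.2] [123.8 124.  139.7]
[249.2  -4.1] 127.8 [ 0.24 -0.45  0.04] 0.15996094341971911 15.1333
scene 245 [134.2 169.1 234.2] [126.  129.3 185.2]
[249.2  -4.1] 127.8 [ 1.14 -0.6   0.06] 0.15994509529264178 15.1833
top 76 [130.2 141.8 165.9] [123.8 124.1 139.7]
[249.2  -4.1] 127.8 [ 0.63 -0.15  0.35] 0.1598826968256617 15.2333
scene 243 [133.7 168.8 234.3] [126.  129.4 185.4]
```

```bash
python3 -c "
from station import workorder; print(workorder.job_done())"
```

```text
the job is handed in; nothing more can be done
None
```

I opened the latch, let the carriage roll free, caught it on the run and handed the job in with it at rest against the fingers, its middle about 1 mm from the reader's by camera measurement. No verdict came back, and plate push-in could not be read directly: my catch simulation put the worst case at 7.2 mm.

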